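# Fill the empty pocket and inspect the pellet with the loupe

### The job

Put the spare cup with the green pellet into the one empty pocket of the white sample block, fully down and upright, and let go of it. Then take the loupe off its rest and hold it level and still over the green pellet, centred on it, with the glass at the height shown by the red pointer on the focus gauge, touching nothing else; finish while holding it there. Leave the other cups, the pointer and everything else on the bench where they are.

Things in the scene. Friction and masses are not known exactly. Their poses are not given: they have to be found in the camera images.
- block: white plastic sample block fixed to the bench, 134 x 196 x 20 mm, origin at the centre of its underside on the bench, z up; its long side is its y axis. Six round blind pockets in 2 rows of 3, 62 mm apart centre to centre, 33 mm in diameter, 8 mm deep (floor 12 mm above the bench). Five pockets hold a cup, one is empty; which one changes
- block_hole0 (a point): centre of the mouth of a pocket, on the block's top face 20 mm above the bench, at x -31, y -62 mm in the block's frame; it may be full or empty
- block_hole1 (a point): centre of the mouth of a pocket, on the block's top face 20 mm above the bench, at x -31, y +0 mm in the block's frame; it may be full or empty
- block_hole2 (a point): centre of the mouth of a pocket, on the block's top face 20 mm above the bench, at x -31, y +62 mm in the block's frame; it may be full or empty
- block_hole3 (a point): centre of the mouth of a pocket, on the block's top face 20 mm above the bench, at x +31, y -62 mm in the block's frame; it may be full or empty
- block_hole4 (a point): centre of the mouth of a pocket, on the block's top face 20 mm above the bench, at x +31, y +0 mm in the block's frame; it may be full or empty
- block_hole5 (a point): centre of the mouth of a pocket, on the block's top face 20 mm above the bench, at x +31, y +62 mm in the block's frame; it may be full or empty
- spare: aluminium sample cup, an upright cylinder 30 mm in diameter and 28 mm high with a GREEN pellet face on top; origin at the centre of its underside, z up along its axis. The only spare: 50 g, stands loose on the 4 mm floor of the shallow grey spares tray at the robot's left (190 x 120 mm outside, walls 4 mm thick and 14 mm high), at least 25 mm from the walls and 40 mm from the spacer. Seated in a pocket its underside is 12 mm and its top 40 mm above the bench
- cup1: aluminium sample cup, an upright cylinder 30 mm in diameter and 28 mm high with a brown pellet face on top; origin at the centre of its underside, z up along its axis. Already in a pocket of the block; leave it there
- cup2: aluminium sample cup, an upright cylinder 30 mm in diameter and 28 mm high with a brown pellet face on top; origin at the centre of its underside, z up along its axis. Already in a pocket of the block; leave it there
- cup3: aluminium sample cup, an upright cylinder 30 mm in diameter and 28 mm high with a brown pellet face on top; origin at the centre of its underside, z up along its axis. Already in a pocket of the block; leave it there
- cup4: aluminium sample cup, an upright cylinder 30 mm in diameter and 28 mm high with a brown pellet face on top; origin at the centre of its underside, z up along its axis. Already in a pocket of the block; leave it there
- cup5: aluminium sample cup, an upright cylinder 30 mm in diameter and 28 mm high with a brown pellet face on top; origin at the centre of its underside, z up along its axis. Already in a pocket of the block; leave it there
- loupe: hand magnifier, about 110 g, lying level on its wooden rest at the robot's right. Straight blue handle 100 mm long, 16 mm wide, 14 mm high, with a round steel lens frame, 67 mm in diameter and 9 mm thick, at its end. Origin at the middle of the handle's underside (at the white ribs, the place to grip it; 30 mm above the bench on the rest); x runs along the handle towards the lens, z up. Handle from x = -50 to +50 mm. It balances about 25 mm from the origin towards the lens
- lens (a point): centre of the loupe's glass, 85 mm from the loupe's origin along its +x and 7 mm up, level with the middle of the handle's height
- loupe_rest: low wooden rest fixed to the bench, origin on the bench under the middle of the loupe's handle: base plate 6 mm thick and 60 mm wide with one 34 mm wide support under the handle's tail (x -50 to -34 mm) and one 50 mm wide under the lens (x 70 to 100 mm); between them the handle is free underneath (24 mm) and at the sides. The loupe just lies on it, lift it straight up
- gauge: focus gauge fixed to the bench beyond the loupe: round steel base 68 mm in diameter, upright steel post 10 mm thick and 197 mm high; origin at the centre of its underside, z up. A red collar with a small red pointer arm is set on the post at 110 to 160 mm above the bench
- focus_mark (a point): middle of the red pointer arm (6 mm thick) on the gauge's collar: its height above the bench is the height at which the middle of the glass must be held. Its z axis is up
- spacer: small dark steel disc, 24 mm in diameter and 14 mm high, in the spares tray beside the spare cup; origin at the centre of its underside. Not a sample cup: leave it
- die: steel pressing die, 48 mm in diameter, 46 mm high, standing between the robot and the block; origin at the centre of its underside. Bystander
- jar: closed white jar with a blue cap, 54 mm in diameter, 65 mm high, beyond the spares tray; origin at the centre of its underside. Bystander
- mortar: white ceramic bowl, 90 mm in diameter, 50 mm high, beyond the block; origin at the centre of its underside. Bystander
- scoop: steel scoop 170 mm long lying flat near the robot; origin under its middle. Bystander
Not all that is in view belongs to the job. Leave any blue or orange look-alike of the spare alone.

How it is judged:
On the way, in this order (a step that is already met when the one before it is completed fails the run):
1. the spare cup is seated in the empty pocket and released ((horizontal distance between spare and block_hole0 below 0.004 m or horizontal distance between spare and block_hole1 below 0.004 m or horizontal distance between spare and block_hole2 below 0.004 m or horizontal distance between spare and block_hole3 below 0.004 m or horizontal distance between spare and block_hole4 below 0.004 m or horizontal distance between spare and block_hole5 below 0.004 m) and z of spare in the frame of block below 0.0145 m and angle between spare's own z axis and vertical below 0.08 rad and contact force between spare and the fingers below 0.05 N and height (world z) of loupe below 0.05 m), for 0.2 s.
2. the loupe is taken off its rest by the gripper (height (world z) of loupe above 0.06 m and contact force between loupe and the fingers above 1 N), for 0.2 s.
At the end, for the whole second after the job is handed in: Spare in a pocket (4 mm off centre, 2.5 mm off its floor, 0.08 rad tilt at most); the gripper holds the loupe still (20 mm/s), clear of all else, tilted under 0.12 rad, the glass centre within 12 mm sideways of the spare and within 8 mm of the red pointer's height ((horizontal distance between spare and block_hole0 below 0.004 m or horizontal distance between spare and block_hole1 below 0.004 m or horizontal distance between spare and block_hole2 below 0.004 m or horizontal distance between spare and block_hole3 below 0.004 m or horizontal distance between spare and block_hole4 below 0.004 m or horizontal distance between spare and block_hole5 below 0.004 m) and z of spare in the frame of block below 0.0145 m and angle between spare's own z axis and vertical below 0.08 rad and horizontal distance between lens and spare below 0.012 m and z of lens in the frame of focus_mark between -0.008 and 0.008 m and angle between loupe's own z axis and vertical below 0.12 rad and linear speed of loupe below 0.02 m/s and angular speed of loupe below 0.15 rad/s and contact force between loupe and the fingers above 1 N and contact force between loupe and block below 0.05 N and contact force between loupe and spare below 0.05 N and contact force between loupe and gauge below 0.05 N and contact force between loupe and loupe_rest below 0.05 N and contact force between loupe and die below 0.05 N and contact force between loupe and jar below 0.05 N and contact force between loupe and mortar below 0.05 N and contact force between loupe and spacer below 0.05 N and contact force between loupe and scoop below 0.05 N and contact force between loupe and cup1 below 0.05 N and contact force between loupe and cup2 below 0.05 N and contact force between loupe and cup3 below 0.05 N and contact force between loupe and cup4 below 0.05 N and contact force between loupe and cup5 below 0.05 N); the arm keeps its last pose, push and grip.
It fails at once if a cup that was already in the block is lifted out or shoved (distance of any of cup1, cup2, cup3, cup4, cup5 from where it was at the start of the episode above 0.01 m).
It fails at once if a bystander (spacer, die, jar, mortar, scoop) is displaced by more than 3 cm (distance of any of spacer, die, jar, mortar, scoop from where it was at the start of the episode above 0.03 m).
It fails at once if the set focus pointer is shifted (distance of focus_mark from where it was at the start of the episode above 0.005 m).
It also fails if it takes over 54 s, if anything falls off the work surface, if the arm or the gripper's body presses on something with over 40 N, if the wrist force passes 120 N, or if a joint passes its speed limit or range.

### The arm

A 6-joint arm with a two-finger parallel gripper is mounted at the origin on the work surface. World frame = base frame: x ahead of the robot, y to its left, z up, the work surface at z = 0. Lengths are in m, angles in rad, forces in N, time in s.
With the tool pointing down it reaches from about 0.325 to 0.775 m from the base axis. Payload 5.5 kg.
Tool frame: the origin (TCP) lies midway between the tips of the shut fingers; the grasp point (between the pads) lies 19 mm behind it; x points along the fingers, z is the direction in which the jaws open and shut, and the axes are right-handed (so a half turn about x gives the same grasp; the last joint's range is limited). The gripper opens to 88 mm and grips with 3 to 60 N. Pads are 20 mm wide; open, the fingers measure 115 mm over their backs; the gripper's body (75 mm by 178 mm) begins 61 mm behind the grasp point.
Start: joints at [1.161, 0.091, 1.231, -0, 1.82, -0.057], TCP at [0.207, 0.563, 0.195] pointing down, gripper open.
Joint ranges: [-2.87, 2.87], [-0.86, 2.18], [0.17, 2.46], [-1.51, 4.65], [0.06, 2.69], [-2.65, 2.65]. Speed limits (rad/s): [2.57, 2.57, 3.01, 3.14, 3.14, 3.14].

### API

Orientations are given as a unit quaternion [x, y, z, w].
In Python, from cell import r, viewer, finder gives the robot as it stands. Calls block until the motion is done:
- r.reach(position, orientation): joint-space move of the TCP to a pose.
- r.move_straight(position, feed=0.15, rotation=None): straight line of the TCP; rotation=None keeps the orientation; feed is the mean speed in m/s.
- r.movej(angles): joint-space move.
- r.command_gripper(opening, grip_force=None): finger opening in m; grip_force is the grip in N (None keeps the last); returns when the fingers have stopped.
- r.sleep(seconds).
- r.ik(position, orientation): joint angles nearest the present ones, or None.
- r.sense(): the state.
- viewer.get_image(name): name is "scene" or "top"; returns the picture (480x640x3 uint8, red, green, blue); there is no depth.
- viewer.camera_model(name): a dict with "mtx" (3x3 intrinsics, pixels), "R" (3x3) and "t" (3): a world point X has camera coordinates R X + t. Camera axes: x right, y down, z forward; pixel columns grow to the right and rows downward; lengths in m; the calibration is good to about 2 mm. A picture is of the moment at which its call begins. camera_model takes no time and is no camera call.
A pose or a line that the arm cannot do raises r.IKError and nothing moves.
- r.finish_job(): hands the job in, once; it reports no verdict.
Trained networks look in the newest picture that a camera, given by its name, has taken for a name from the list of things; names that differ only in an ending like _2 or _b are one class to them, and where a whole thing is asked for, a point or a joint stands for the part that bears it (a point fixed in the world has none). Each returns a list of dicts, best first, with "p" (0 to 1); they miss things now and then, are a little off and sometimes report something else, mostly with a low value. They report only what shows in the picture. A call takes as long as a camera call. They do not tell look-alikes from the thing itself.
- finder.recognise(camera, thing): "location" ([x, y, z] in m, in world coordinates, good to about 4 mm: the middle of the surface that is visible of it).
- finder.masks_of(camera, thing): "pixels" (480x640 bool, what is visible of it).
The state is a dict: "time_s": time; "joints": joint angles; "dq": joint speeds; "joint_efforts": joint torques, N m; "tool_pos": TCP position; "tool_rot": TCP orientation; "contact_force": force on the tool from outside, world axes, zero at the start; "wrist_torque": the same for the moment, N m; "grip_width": finger opening in m.
Only numpy, scipy, OpenCV 4.12 (cv2) and the standard library are available. Lean on these libraries where they do the work, as an engineer would, in place of code of your own. Each camera call takes 0.05 s, during which the arm holds its last target.

## Working session

There is one attempt and no reset: what is moved stays moved. The work goes in short steps, each a Python script; the robot and the scene stay as the last script left them, time stands still between calls to the robot, and variables do not carry over. Pictures are saved under pics/ and viewed, and the job is handed in when it is done.

```bash
ls; mkdir -p pics
python3 - <<'E'
from cell import r, viewer, finder
import cv2
for n in ("scene","top"):
    im=viewer.get_image(n); cv2.imwrite(f"pics/{n}0.png",im[:,:,::-1])
    m=viewer.camera_model(n); print(n,m)
for n in ("scene","top"):
  for t in ("spare","block","loupe","lens","gauge","focus_mark","spacer"):
    print(n,t,[( [round(float(v),4) for v in d["location"]],round(d["p"],2)) for d in finder.recognise(n,t)][:8])
print(r.sense())
E
```

```text
pics
scene {'mtx': array([[477.93254852,   0.        , 324.70299488],
       [  0.        , 477.93254852, 243.39947583],
       [  0.        ,   0.        ,   1.        ]]), 'R': array([[-0.88090584,  0.47322902,  0.00769352],
       [ 0.2919068 ,  0.5560302 , -0.77821645],
       [-0.37255243, -0.68328963, -0.62794902]]), 't': array([ 0.48807553, -0.14957478,  1.25071788])}
top {'mtx': array([[439.02655639,   0.        , 326.2045907 ],
       [  0.        , 439.02655639, 245.4153506 ],
       [  0.        ,   0.        ,   1.        ]]), 'R': array([[-0.02416641, -0.99958492, -0.01568325],
       [-0.99075619,  0.02604176, -0.13313151],
       [ 0.13348467,  0.01232097, -0.99097429]]), 't': array([0.0943566 , 0.57984996, 0.88452443])}
scene spare [([0.6536, 0.3592, 0.0262], 0.94), ([0.5587, 0.3317, 0.0304], 0.85), ([0.6243, 0.4343, 0.0294], 0.81)]
scene block [([0.6013, 0.077, 0.0132], 0.74), ([0.5989, -0.2457, 0.0351], 0.28)]
scene loupe [([0.5933, -0.2455, 0.0381], 0.85), ([0.7523, -0.225, 0.011], 0.2)]
scene lens [([0.5961, -0.2432, 0.0382], 0.9), ([0.5724, 0.0048, 0.0408], 0.26)
[... 706 characters left out ...]
 []
{'time_s': 0.8, 'joints': array([ 1.16128956e+00,  9.11001519e-02,  1.23067819e+00,  1.80116217e-05,
        1.81980662e+00, -5.66757962e-02]), 'dq': array([-6.85108407e-04,  2.11436644e-04,  6.24975046e-05,  3.39958752e-04,
        5.61938330e-04, -2.28816016e-04]), 'joint_efforts': array([-1.41409200e-03, -4.46155143e+01, -4.06478405e+01,  6.97228918e-02,
        1.95214071e-02, -8.45350627e-06]), 'tool_pos': array([0.20732272, 0.56306269, 0.19474345]), 'tool_rot': array([-0.40448325,  0.57999049,  0.40449661,  0.57998865]), 'contact_force': array([-0.7355663 ,  0.36504141, -0.0370862 ]), 'wrist_torque': array([ 0.02622781, -0.03581202,  0.02558763]), 'grip_width': 0.08786606639889279}
```

View pics/scene0.png

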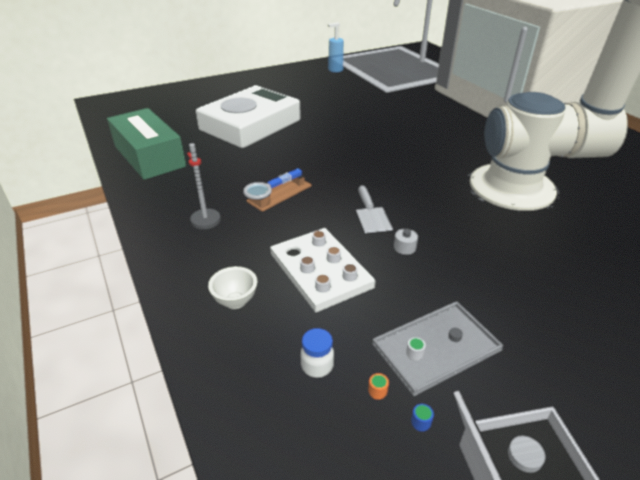

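View pics/top0.png

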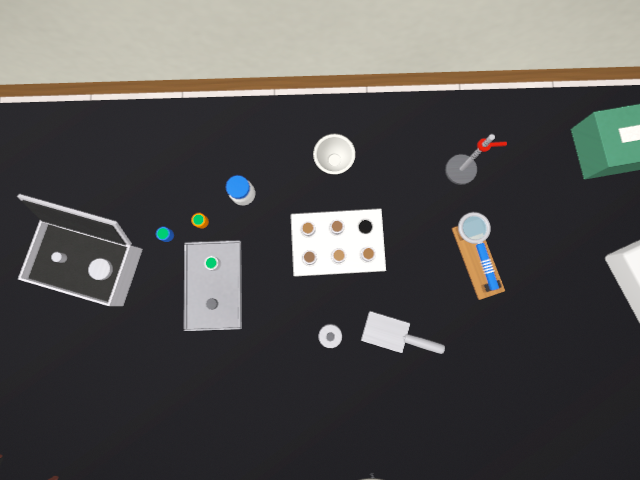

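```bash
cat > h.py <<'E'
import numpy as np, cv2
from cell import r, viewer, finder
M={n:viewer.camera_model(n) for n in("scene","top")}
def onplane(n,uv,z):
    m=M[n]; d=m["R"].T@np.linalg.inv(m["mtx"])@np.array([uv[0],uv[1],1.]); c=-m["R"].T@m["t"]
    return c+d*(z-c[2])/d[2]
def tri(us,ut):
    P=[M[n]["mtx"]@np.c_[M[n]["R"],M[n]["t"]] for n in("scene","top")]
    X=cv2.triangulatePoints(P[0],P[1],np.array(us,float),np.array(ut,float)); return (X[:3]/X[3]).ravel()
def proj(n,X):
    m=M[n];p=m["mtx"]@(m["R"]@np.array(X)+m["t"]);return p[:2]/p[2]
def quat_down(a): # jaw (tool z) along world angle a, tool x down
    from scipy.spatial.transform import Rotation as Ro
    x=np.array([0,0,-1.]);z=np.array([np.cos(a),np.sin(a),0]);y=np.cross(z,x)
    return Ro.from_matrix(np.c_[x,y,z]).as_quat()
def blobs(mask,mina=8):
    k,l,s,c=cv2.connectedComponentsWithStats(mask.astype(np.uint8))
    return [(c[i].round(2).tolist(),int(s[i,4]),s[i,:4].tolist()) for i in range(1,k) if s[i,4]>=mina]
E
python3 - <<'E'
from h import *
for n in("scene","top"):
    im=cv2.imread(f"pics/{n}0.png"); hsv=cv2.cvtColor(im,cv2.COLOR_BGR2HSV); H,S,V=cv2.split(hsv)
    g=(H>50)&(H<90)&(S>150)&(V>80); print(n,"green",blobs(g))
    rd=((H<6)|(H>172))&(S>170)&(V>90); print(n,"red",blobs(rd,3))
    bn=(H>5)&(H<20)&(S>80)&(V>50); print(n,"brown",blobs(bn,15))
    if n=="top":
        w=(V>225)&(S<30); print("white",blobs(w,300))
        sub=np.zeros_like(w); sub[210:275,290:386]=1
        cn,_=cv2.findContours(cv2.morphologyEx((w&sub).astype(np.uint8),cv2.MORPH_CLOSE,np.ones((3,3))),0,1); c=max(cn,key=cv2.contourArea)
        b=cv2.minAreaRect(c);print(b,cv2.boxPoints(b))
        hole=(V<60)&sub; hole[:218]=0;hole[236:]=0;hole[:,:355]=0;hole[:,376:]=0; print("hole",blobs(hole))
a=cv2.imread("pics/top0.png");b=cv2.imread("pics/scene0.png")
c=[cv2.resize(x,(400,300),interpolation=cv2.INTER_CUBIC) for x in(a[205:280,150:250],b[330:435,340:480],a[125:215,440:560],a[205:304,430:562-0])]
cv2.imwrite("pics/crop0.png",np.vstack([np.hstack(c[:2]),np.hstack(c[2:])]))
E
```

```text
scene green [([378.05, 380.92], 40, [374, 377, 10, 9]), ([423.08, 412.54], 93, [417, 407, 13, 12])]
scene red [([192.29, 162.57], 7, [190, 161, 6, 3])]
scene brown [([633.62, 123.1], 157, [628, 115, 12, 18]), ([280.67, 193.88], 812, [246, 177, 66, 35]), ([41.37, 296.04], 3313, [13, 187, 94, 293]), ([318.48, 233.78], 27, [315, 232, 8, 5]), ([333.5, 250.0], 32, [330, 248, 8, 5]), ([306.91, 259.77], 22, [304, 258, 7, 4]), ([322.3, 278.39], 44, [318, 276, 9, 6]), ([377.92, 387.94], 335, [368, 372, 22, 28])]
top green [([197.9, 219.1], 71, [194, 215, 9, 9]), ([162.27, 233.05], 93, [157, 228, 11, 11]), ([210.49, 262.4], 80, [206, 258, 10, 10])]
top red [([489.23, 144.81], 167, [477, 138, 30, 14])]
top brown [([320.27, 81.27], 7718, [0, 67, 640, 30]), ([201.28, 221.1], 108, [191, 212, 18, 17]), ([336.61, 225.75], 80, [332, 221, 10, 10]), ([307.45, 227.47], 85, [303, 223, 10, 10]), ([476.19, 266.24], 1248, [451, 226, 54, 74]), ([367.94, 252.99], 88, [363, 248, 11, 11]), ([338.4, 254.86], 84, [334, 250, 10, 11]), ([308.88, 256.5], 80, [304, 252, 10, 10])]
white [([596.48, 82.77], 429, [554, 80, 86, 7]), ([506.33, 85.22], 460, [461, 82, 91, 8]), ([412.94, 87.93], 456, [368, 85, 91, 7]), ([320.05, 90.48], 467, [275, 87, 91, 8]), ([227.88, 93.12], 451, [183, 90, 91, 7]), ([136.53, 95.78], 448, [92, 92, 90, 8]), ([45.19, 98.29], 437, [1, 95, 89, 8]), ([338.08, 154.45], 807, [314, 135, 41, 39]), ([337.52, 242.48], 4670, [292, 209, 94, 67]), ([71.43, 274.12], 308, [19, 222, 111, 84]), ([633.55, 262.03], 364, [623, 246, 17, 40]), ([98.65, 268.66], 313, [89, 259, 20, 20])]
((337.8241271972656, 242.0103302001953), (61.305789947509766, 91.2540283203125), 86.633544921875) [[290.47586 214.08963]
 [381.57242 208.73102]
 [385.1724  269.93103]
 [294.07584 275.28964]]
hole [([364.91, 226.26], 125, [359, 220, 13, 13])]
```

View pics/crop0.png

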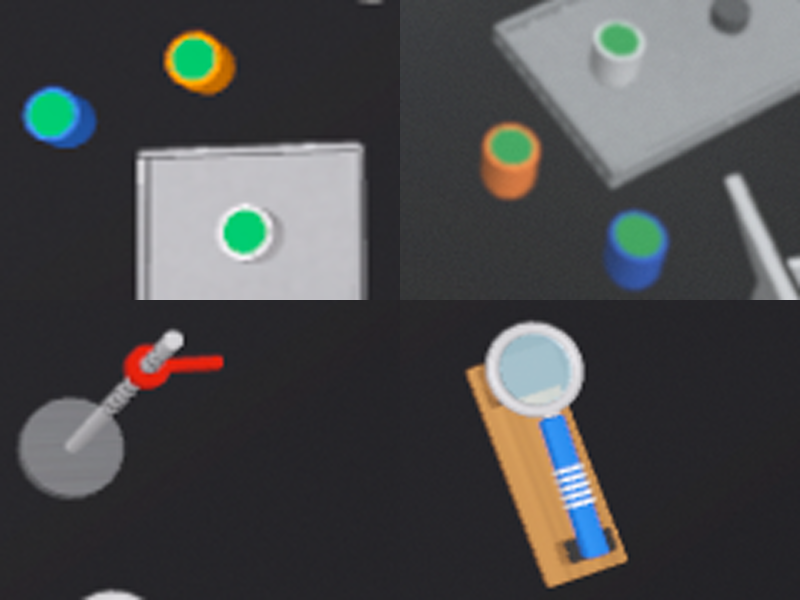

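Candidates for the spare in the top picture: aluminium at (211,263) inside the grey tray, orange at (198,219), blue at (162,233). The aluminium one in the tray fits the description and the crop confirms it. The empty pocket is at about (365,226).

Run:
```python
from h import *
from scipy.optimize import least_squares
T=lambda u,v,z:onplane("top",(u,v),z)
f=lambda x:np.round(x,4)
sp=T(210.49,262.4,.032);print("spare",f(sp))
print("spare scene",f(onplane("scene",(416.5,344),.032)))
cups=[(336.61,225.75),(307.45,227.47),(367.94,252.99),(338.4,254.86),(308.88,256.5)]
P=np.array([T(*c,.040)[:2] for c in cups]); hole=T(364.91,226.26,.02)
print(f(P),"hole",f(hole))
# rows: far row (larger x): hole ,cup1,cup2 ; block local
loc=np.array([[31,0],[31,62],[-31,-62],[-31,0],[-31,62]])/1e3  # world y grows to left
def res(p):
    c,s=np.cos(p[2]),np.sin(p[2]); return (loc@np.array([[c,s],[-s,c]])+p[:2]-P).ravel()
q=least_squares(res,[.59,.06,0]); p=q.x; print("block",f(p),"res",f(q.fun))
c,s=np.cos(p[2]),np.sin(p[2]); h=np.array([[c,-s],[s,c]])@[.031,-.062]+p[:2]; print("pocket",f(h))
# scene check of cups
Ps=np.array([onplane("scene",u,.04)[:2] for u in((318.48,233.78),(333.5,250),(306.91,259.77),(322.3,278.39))]);print("scene cups",f(Ps))
# loupe
im=cv2.imread("pics/top0.png"); H,S,V=cv2.split(cv2.cvtColor(im,cv2.COLOR_BGR2HSV))
m=(H>95)&(H<120)&(S>140); m[:, :430]=0;m[:,520:]=0;m[:225]=0;m[310:]=0
sub=np.zeros_like(m);sub[225:300,465:505]=1
w=(V>225)&(S<60)&sub; w[:250]=0
mm=(m&sub)|w
ys,xs=np.nonzero(mm);print("handle",len(xs))
cn=cv2.minAreaRect(np.c_[xs,ys].astype(np.float32));print(cn)
ys,xs=np.nonzero(mm); W=np.array([T(x,y,.044)[:2] for x,y in zip(xs,ys)]); mu=W.mean(0);e=np.linalg.svd(W-mu)[2][0]
if e[0]<0:e=-e
t=(W-mu)@e;print("handle mid",f(mu+e*(t.min()+t.max())/2),"mean",f(mu),"len",t.max()-t.min(),"dir",f(e),np.degrees(np.arctan2(e[1],e[0])))
k=w; ys,xs=np.nonzero(k);print("ribs",f(T(xs.mean(),ys.mean(),.044)))
ring=(V>120)&(S<120); ring[:205]=0;ring[246:]=0;ring[:,:450]=0;ring[:,498:]=0
cc=cv2.findContours(ring.astype(np.uint8),0,1)[0];cc=max(cc,key=cv2.contourArea)
el=cv2.fitEllipse(cv2.convexHull(cc));print("ring",el,f(T(*el[0],.0405)))
# red in scene
im=cv2.imread("pics/scene0.png");cv2.imwrite("pics/g1.png",np.hstack([cv2.resize(im[135:235,165:245],(400,500),interpolation=cv2.INTER_CUBIC),cv2.resize(cv2.imread("pics/top0.png")[125:205,445:509],(400,500),interpolation=cv2.INTER_CUBIC)]))
for n in("scene","top"):
  for t in("gauge","focus_mark"):
    for d in finder.masks_of(n,t)[:2]:
        ys,xs=np.nonzero(d["pixels"]);print(n,t,round(d["p"],2),len(xs),xs.min(),xs.max(),ys.min(),ys.max())
```

```text
spare [0.5532 0.3259 0.032 ]
spare scene [0.5547 0.3259 0.032 ]
[[ 0.6234  0.0567]
 [ 0.6213  0.1185]
 [ 0.5637 -0.0074]
 [ 0.5613  0.0546]
 [ 0.5595  0.1166]] hole [ 0.6242 -0.0046  0.02  ]
block [0.5924 0.0556 0.0332] res [ 0.0001 -0.      0.      0.0001 -0.0001 -0.      0.0001 -0.     -0.0001
 -0.0001]
pocket [ 0.6255 -0.0053]
scene cups [[ 0.5649 -0.0085]
 [ 0.5629  0.0538]
 [ 0.6247  0.0558]
 [ 0.6231  0.1181]]
handle 353
((486.7500305175781, 266.25), (47.750389099121094, 9.486830711364746), 71.56504821777344)
handle mid [ 0.5296 -0.2519] mean [ 0.5276 -0.2524] len 0.09758553463198893 dir [0.9702 0.2422] 14.019130758583048
ribs [ 0.5301 -0.2534  0.044 ]
ring ((474.4577941894531, 228.7310028076172), (31.029268264770508, 35.95296096801758), 135.12005615234375) [ 0.6091 -0.2327  0.0405]
scene gauge 0.91 855 189 219 145 228
scene focus_mark 0.73 763 358 390 186 231
top gauge 0.92 997 446 505 136 183
top focus_mark 0.47 148 478 505 140 151
top focus_mark 0.23 4667 291 385 209 275
```

View pics/g1.png

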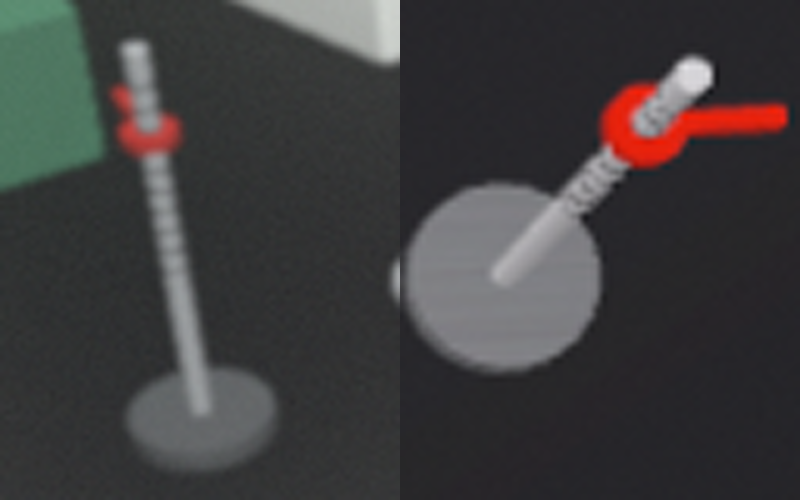

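Run:
```python
from h import *
from scipy.optimize import least_squares
f=lambda x:np.round(x,4)
tt=(492,136.8); ts=(165+136/5,135+47/5)
print("post top",f(onplane("top",tt,.197)),f(onplane("scene",ts,.197)),f(tri(ts,tt)))
bt=(445+100/6.25,125+278/6.25); print("post foot tri",f(tri((165+200/5,135+410/5),bt)))
ct=(483.9,145.0); cs=(165+150/5,135+133/5)
print("collar tri",f(tri(cs,ct)))
print("tip tri",f(tri((189,154),(506.0,143.7))))
g=onplane("top",tt,.197)[:2]
for n,c,t in(("top",ct,tt),("scene",cs,ts)):
    g=onplane(n,t,.197)[:2]
    q=least_squares(lambda z:proj(n,[g[0],g[1],z[0]])-c,[.13]);print(n,"collar z",q.x,q.fun)
# arm in top: project arm at candidate heights: visible arm centreline vs post
```

```text
post top [ 0.7493 -0.224   0.197 ] [ 0.751  -0.2216  0.197 ] [ 0.7502 -0.2248  0.1953]
post foot tri [ 0.7502 -0.2239  0.008 ]
collar tri [ 0.7506 -0.2243  0.1547]
tip tri [ 0.7522 -0.2664  0.1533]
top collar z [0.15530881] [0.17280816 0.16378745]
scene collar z [0.1565739] [ 0.33966873 -0.06222789]
```

```bash
cat >> h.py <<'E'
SP=np.array([.5539,.3259]); PK=np.array([.6262,-.0057]); JA=np.pi/4+.033
def st(msg=""):
    s=r.sense(); print(msg,round(s["time_s"],2),np.round(s["tool_pos"],4),"F",np.round(s["contact_force"],2),"w",round(s["grip_width"],4))
    return s
def best(pos,a):
    # choose half-turn with q6 nearest mid
    o=[]
    for k in(a,a+np.pi):
        q=r.ik(pos,quat_down(k))
        if q is not None:o.append((abs(q[5]),k,q))
    return min(o,key=lambda t:t[0]) if o else None
E
python3 - <<'E'
from h import *
b1=best([*SP,.12],JA);b2=best([*PK,.12],JA);print(b1,b2)
for k in(JA,JA+np.pi): print([r.ik([*p,z],quat_down(k)) is not None for p in(SP,PK) for z in(.015,.12)])
k=b1[1]; Q=quat_down(k)
r.command_gripper(.06)
r.reach([*SP,.09],Q); st("above")
r.move_straight([*SP,.0155],feed=.1); st("down")
r.command_gripper(.025,15); st("grip")
im=viewer.get_image("scene");cv2.imwrite("pics/grip.png",cv2.resize(im[270:420,330:530],(800,600))[:,:,::-1])
E
```

```text
(np.float64(0.3395010927169628), 0.8183981633974483, array([ 4.78897071e-01,  2.03943593e-01,  1.23888755e+00, -4.44089210e-16,
        1.69876151e+00, -3.39501093e-01])) (np.float64(0.8818206478023938), 0.8183981633974483, array([-6.34224844e-02,  1.59402591e-01,  1.28872363e+00, -4.44089210e-16,
        1.69346643e+00, -8.81820648e-01]))
[True, True, True, True]
[False, False, True, True]
above 3.22 [0.5534 0.3271 0.0906] F [-0.12 -0.08  0.15] w 0.0604
down 4.11 [0.5544 0.3262 0.0164] F [-0.31 -0.14 -0.22] w 0.0598
grip 4.83 [0.5539 0.3259 0.0155] F [-0.42 -0.37 -0.08] w 0.0247
```

View pics/grip.png

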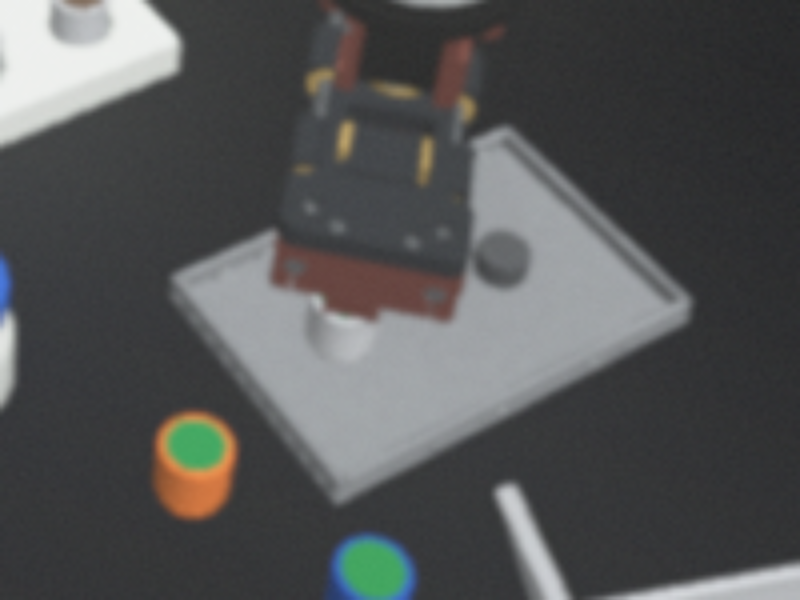

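Run:
```python
from h import *
print(proj("scene",[.5539,.3259,.0155]),proj("scene",[.5539,.3259,.032]),proj("scene",[.5539,.3259,.004]))
r.move_straight([*SP,.035],feed=.1); st("lift")
im=viewer.get_image("scene");cv2.imwrite("pics/lift1.png",cv2.resize(im[270:420,330:530],(800,600),interpolation=cv2.INTER_CUBIC)[:,:,::-1])
im=viewer.get_image("top");cv2.imwrite("pics/lift1t.png",cv2.resize(im[200:350,120:320],(800,600),interpolation=cv2.INTER_CUBIC)[:,:,::-1])
```

```text
[415.63794027 350.09428698] [416.88904222 343.81739804] [414.78467631 354.37518756]
lift 5.22 [0.5546 0.3263 0.0364] F [ 0.49 -0.83  0.03] w 0.0253
```

View pics/lift1.png

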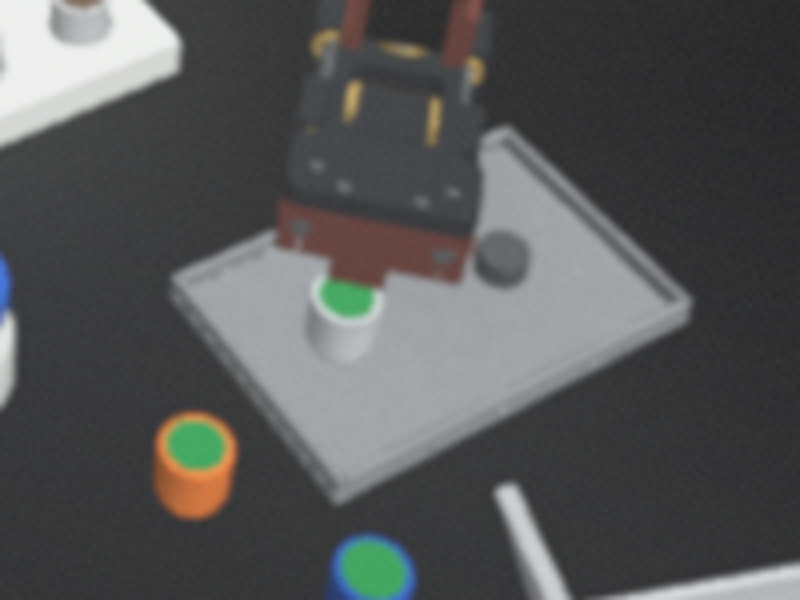

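View pics/lift1t.png

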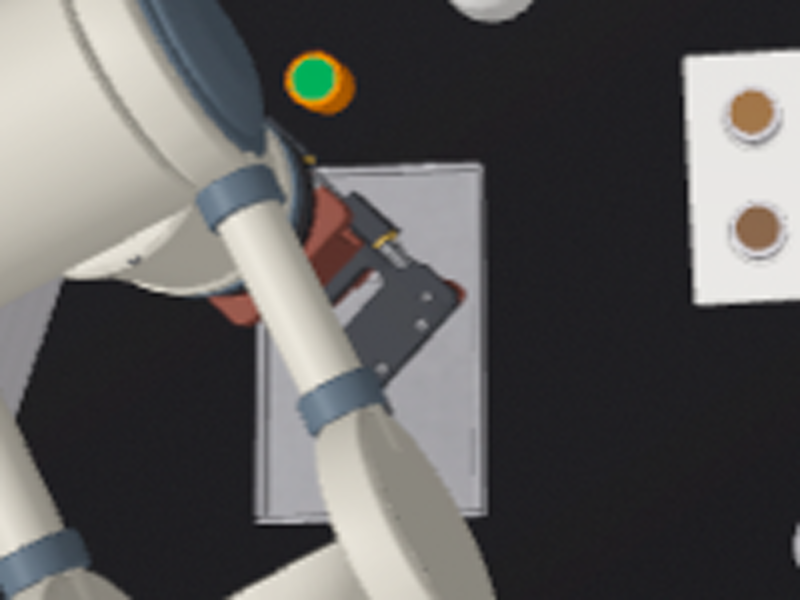

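The cup didn't come up. It still stands at scene pixel (416,344), unmoved, and the fingers simply reached the commanded 25 mm without squeezing it. I'll go back down and close fully with force.

Run:
```python
from h import *
r.command_gripper(.06)
r.move_straight([*SP,.0155],feed=.1)
r.command_gripper(.0,20); st("grip")
r.sleep(.2); st()
r.move_straight([*SP,.04],feed=.1); st("lift")
im=viewer.get_image("scene");cv2.imwrite("pics/lift2.png",cv2.resize(im[270:420,330:530],(800,600),interpolation=cv2.INTER_CUBIC)[:,:,::-1])
```

```text
grip 7.37 [0.5539 0.3259 0.0155] F [ 0.14  0.01 -0.04] w 0.0003
 7.57 [0.5539 0.3259 0.0155] F [ 0.33 -0.33  0.37] w 0.0005
lift 7.96 [0.5546 0.3263 0.0414] F [-0.83  0.19 -1.29] w 0.0003
```

View pics/lift2.png

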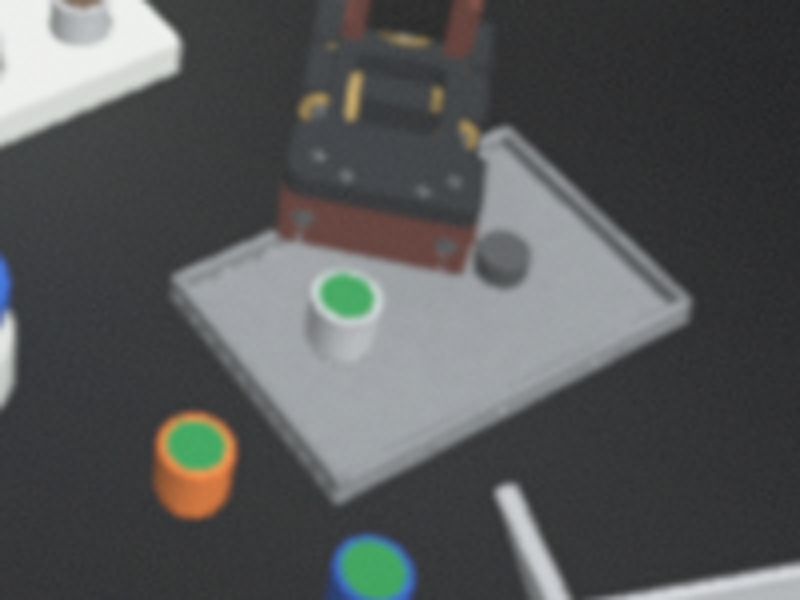

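Run:
```python
from h import *
from scipy.spatial.transform import Rotation as Ro
s=r.sense();print(Ro.from_quat(s["tool_rot"]).as_matrix().round(3)); print(Ro.from_quat([-.40448,.58,.4045,.58]).as_matrix().round(3)); print(s["joints"].round(3))
for n in M: print(n,"cam",-M[n]["R"].T@M[n]["t"])
for n in("scene","top"): cv2.imwrite(f"pics/{n}2.png",viewer.get_image(n)[:,:,::-1])
for z in(.004,.0414,.06,.12): print(z,proj("scene",[.5546,.3263,z]),proj("top",[.5546,.3263,z]))
```

```text
[[ 0.001 -0.73   0.683]
 [ 0.     0.683  0.73 ]
 [-1.    -0.     0.001]]
[[-0.    -0.938  0.346]
 [ 0.     0.346  0.938]
 [-1.     0.     0.   ]]
[ 0.479  0.228  1.353  0.     1.56  -0.339]
scene cam [0.93956847 0.70679915 0.66523049]
top cam [0.45869975 0.06831892 0.95521708]
0.004 [414.59395789 354.69673486] [213.87385538 262.97504907]
0.0414 [417.42191058 340.4898824 ] [209.07675459 261.3092017 ]
0.06 [418.89145119 333.10731667] [206.54443314 260.42982451]
0.12 [423.945631   307.71651462] [197.62147359 257.33122614]
```

View pics/scene2.png

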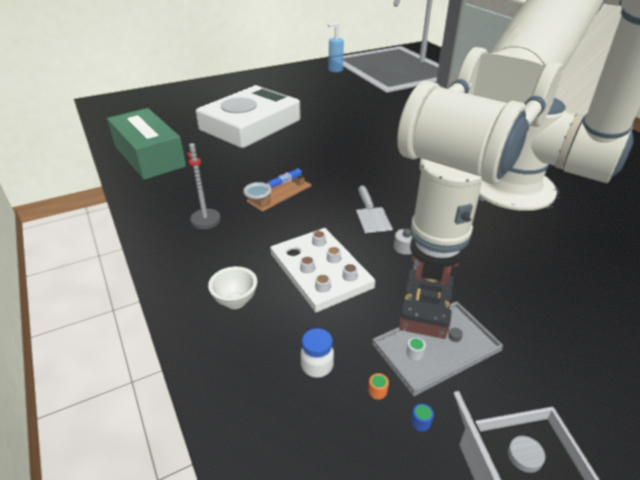

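Run:
```python
from h import *
a=JA;j=np.array([np.cos(a),np.sin(a),0]);l=np.array([-j[1],j[0],0]);c=np.array([.5546,.3263,0])
im=cv2.imread("pics/scene2.png");S=6;x0,y0=365,240
z=cv2.resize(im[y0:y0+100+30,x0:x0+130],None,fx=4.6,fy=4.6,interpolation=cv2.INTER_CUBIC)
it=cv2.imread("pics/top2.png");u0,v0=150,200
zt=cv2.resize(it[v0:v0+130,u0:u0+130],None,fx=4.6,fy=4.6,interpolation=cv2.INTER_CUBIC)
def box(hj0,hj1,hl,z0,z1,col):
    pts=[c+sj*j+sl*l+[0,0,zz] for zz in(z0,z1) for sj,sl in((hj0,-hl),(hj1,-hl),(hj1,hl),(hj0,hl))]
    for n,img,o in(("scene",z,(x0,y0)),("top",zt,(u0,v0))):
        p=[tuple(((proj(n,q)-o)*4.6).astype(int).tolist()) for q in pts]
        for i in range(4):
            cv2.line(img,p[i],p[(i+1)%4],col,1);cv2.line(img,p[4+i],p[4+(i+1)%4],col,1);cv2.line(img,p[i],p[i+4],col,1)
box(-.089,.089,.0375,.121,.16,(0,255,255))
box(0,.0135,.01,.0414,.121,(0,255,0)); box(-.0135,0,.01,.0414,.121,(255,255,0))
o=np.hstack([z,zt]);cv2.imwrite("pics/ov.png",cv2.resize(o,(800,400)))
```

```text
(no output)
```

View pics/ov.png

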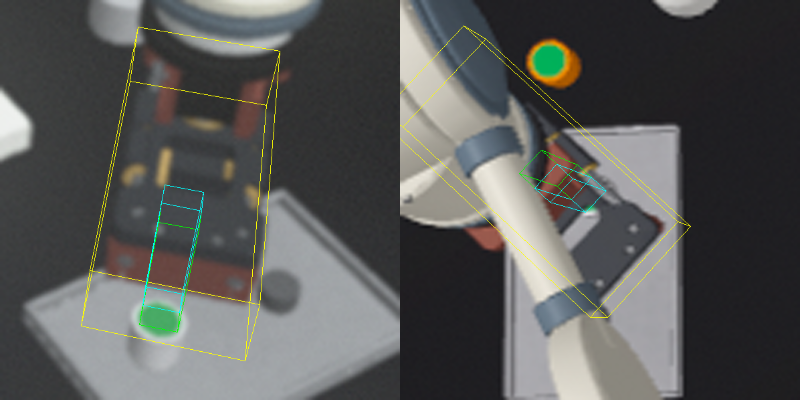

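Run:
```python
from h import *
from scipy.optimize import least_squares
a=JA;j=np.array([np.cos(a),np.sin(a),0]);l=np.array([-j[1],j[0],0]);c=np.array([.5546,.3263,.121])
obs=[("scene",1,-1,(399.5,329.5)),("scene",1,1,(445.5,338)),("top",-1,-1,(234.5,273.1)),("top",-1,1,(215,301.4))]
def pr(n,h,s,d): return proj(n,c+d+h*.089*j+s*.0375*l)
for n,h,s,o in obs: print(n,pr(n,h,s,np.zeros(3)),pr(n,h,-s,np.zeros(3)),o)
# swap l-sign automatically
for sg in(1,-1):
    for hl in (0,1):
        fn=lambda p:np.concatenate([proj(n,c+np.array([p[0],p[1],p[2]])+h*(p[3] if hl else .089)*j+sg*s*.0375*l)-o for n,h,s,o in obs])
        q=least_squares(fn,[0,0,0,.089]);print(sg,hl,q.x.round(4),q.cost,q.fun.round(1))
```

```text
scene [391.50050604 346.04676117] [444.60354271 357.20186049] (399.5, 329.5)
scene [444.60354271 357.20186049] [391.50050604 346.04676117] (445.5, 338)
top [244.52586231 273.49618376] [217.48238764 303.10773032] (234.5, 273.1)
top [217.48238764 303.10773032] [244.52586231 273.49618376] (215, 301.4)
1 0 [-0.      0.0013  0.0392  0.089 ] 45.55277222087478 [-4.7 -1.   4.5  1.7  5.  -1.1 -3.9  1.7]
1 1 [-0.0225 -0.0136 -0.0378  0.0455] 19.792951349767037 [ 0.8 -0.4  2.7  0.8  4.7 -1.7 -1.6 -1.7]
-1 0 [-0.0049 -0.0041  0.0249  0.089 ] 4075.1679732542166 [ 49.   12.9 -51.1  -6.6 -18.4  32.6  29.  -26.2]
-1 1 [ -424765.1577  -257826.9583 -1383934.503   -769054.5502] 1533.767319049004 [ 42.8   6.1  -3.2  -2.4   1.8   1.5  21.3 -26.8]
```

Run:
```python
from h import *
from scipy.spatial.transform import Rotation as Ro
a=JA+np.pi/2
P=np.array([.56,.25,.16])
b=best(P,a);print(b)
r.command_gripper(.04)
r.reach(P,quat_down(b[1])); r.sleep(.3); s=st()
t=s["tool_pos"];Rm=Ro.from_quat(s["tool_rot"]).as_matrix()
j=Rm[:,2]
for n in M:
    im=viewer.get_image(n);p=proj(n,t);w=70;o=np.round(p-[w,w]).astype(int);o[o<0]=0
    z=cv2.resize(im[o[1]:o[1]+2*w,o[0]:o[0]+2*w],(400*1,400),interpolation=cv2.INTER_CUBIC)[:,:,::-1].copy();k=400/(2*w)
    if n=="scene": zs=z
    for X,col in((t,(0,255,0)),(t+.02*j,(0,255,255)),(t-.02*j,(255,255,0))):
        q=(proj(n,X)-o+.5)*k; cv2.circle(z,tuple(q.astype(int).tolist()),3,col,1)
    print(n,o,k); cv2.imwrite(f"pics/z{n}.png",z)
cv2.imwrite("pics/z.png",np.hstack([cv2.imread("pics/zscene.png"),cv2.imread("pics/ztop.png")]))
```

```text
(np.float64(1.116809166162544), 5.530787143782138, array([ 3.64411003e-01,  1.22624508e-01,  1.25831234e+00, -4.44089210e-16,
        1.76065581e+00,  1.11680917e+00]))
 10.49 [0.5598 0.2501 0.1596] F [ 0.5  -1.06  0.21] w 0.0398
scene [326 191] 2.857142857142857
top [162 181] 2.857142857142857
```

View pics/z.png

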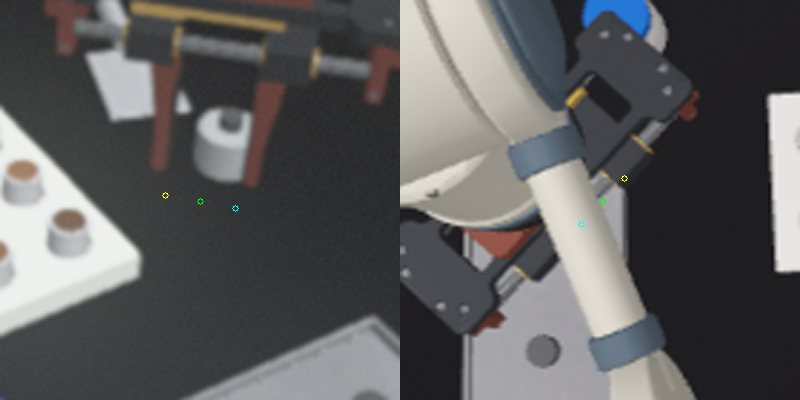

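The tips sit about 20 mm higher than the reported TCP. The shut-finger midpoint projects to zoom (200,201), but the tips show at about (206,177). That explains why the fingers closed above the cup without touching it. I'll apply a +20 mm offset.

Run:
```python
from h import *
Q=quat_down(JA)
r.command_gripper(.06)
r.reach([*SP,.06],Q)
r.move_straight([*SP,.010],feed=.12); st()
for z in(.006,.002,-.002,-.0045):
    r.move_straight([*SP,z],feed=.08); s=st()
    if s["contact_force"][2]>4: print("contact");break
r.command_gripper(.0,20); s=st("grip")
z=s["tool_pos"][2]
if s["grip_width"]>.02:
    r.move_straight([*SP,.05],feed=.1); st("lift")
for n,(x,y) in(("scene",(330,270)),("top",(150,200))):
    im=viewer.get_image(n);cv2.imwrite(f"pics/l3{n}.png",cv2.resize(im[y:y+150,x:x+200],(800,600),interpolation=cv2.INTER_CUBIC)[:,:,::-1])
```

```text
13.0 [0.554  0.3259 0.0103] F [-0.05 -0.23 -0.1 ] w 0.0598
 13.25 [0.5542 0.3261 0.0066] F [-0.21  0.45  0.68] w 0.06
 13.5 [0.5537 0.3258 0.0017] F [-0.24  0.34  0.35] w 0.0604
 13.75 [ 0.5536  0.3258 -0.0025] F [ 0.23 -0.27 -0.45] w 0.0601
 14.0 [ 0.5538  0.3258 -0.0048] F [-0.31  0.35 -0.25] w 0.0596
grip 14.59 [ 0.5539  0.3259 -0.0044] F [-0.78  0.23  0.76] w 0.0294
lift 15.28 [0.5537 0.3258 0.0497] F [-0.26  0.04 -1.27] w 0.0294
```

View pics/l3scene.png

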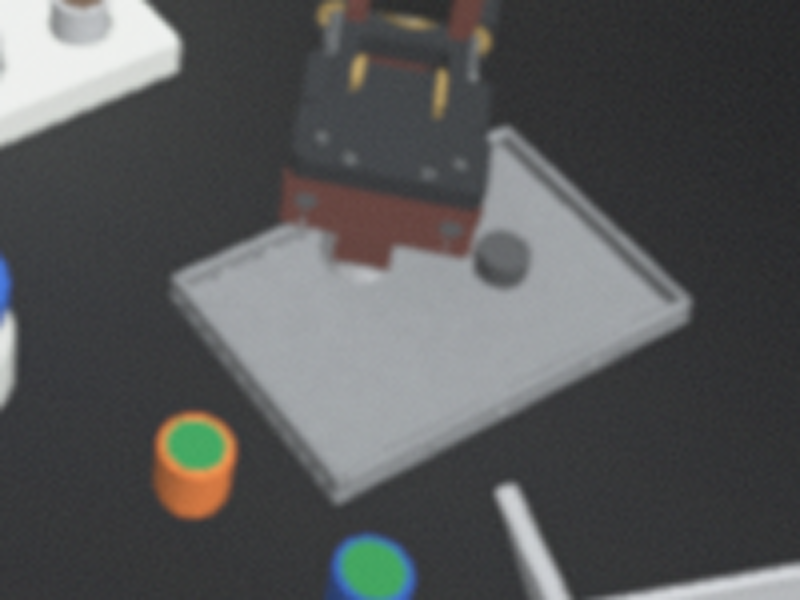

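Cup held: width 29.4 mm, and its bottom shows under the finger. Next, the pocket.

Run:
```python
from h import *
Q=quat_down(JA)
r.move_straight([*SP,.07],feed=.15)
r.reach([*PK,.07],Q); st()
r.move_straight([*PK,.016],feed=.1); r.sleep(.15); st()
im=viewer.get_image("scene");x,y=230,190
cv2.imwrite("pics/p1.png",cv2.resize(im[y:y+120,x:x+160],(800,600),interpolation=cv2.INTER_CUBIC)[:,:,::-1])
```

```text
16.95 [ 0.6261 -0.0044  0.0698] F [-0.19 -0.21 -0.44] w 0.0295
 17.79 [ 0.6269 -0.0058  0.0172] F [ 0.29  0.19 -0.57] w 0.029
```

View pics/p1.png

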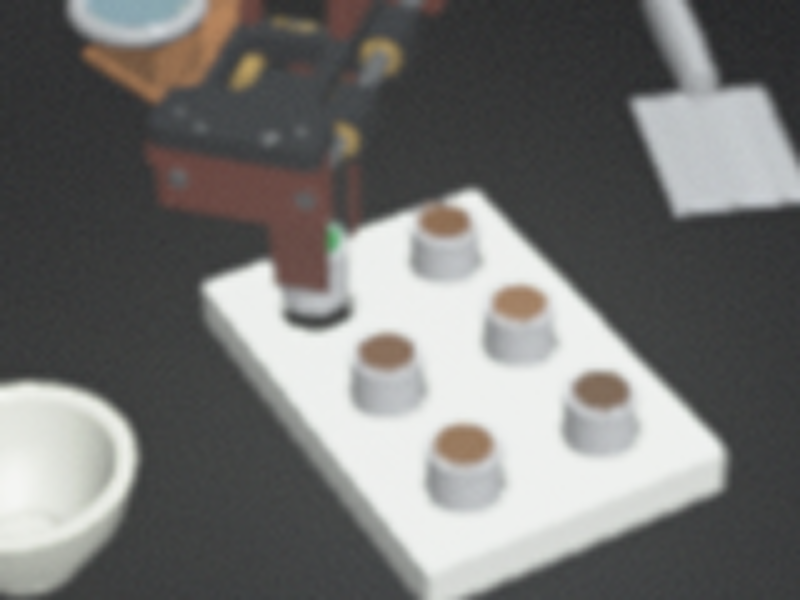

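The cup (zoom x 285–347) hangs over the dark hole (283–352), so it is aligned. Lowering with a force check.

Run:
```python
from h import *
for z in(.0125,.010,.008,.006,.0045,.0035):
    r.move_straight([*PK,z],feed=.05); s=st()
    if s["contact_force"][2]>5: print("contact");break
```

```text
18.09 [ 0.626  -0.0058  0.0122] F [-0.07  0.32 -0.6 ] w 0.029
 18.34 [ 0.626  -0.0057  0.0097] F [ 0.65  0.5  -0.78] w 0.0294
 18.59 [ 0.6261 -0.0057  0.0078] F [ 0.16 -0.54 -0.93] w 0.0292
 18.84 [ 0.6261 -0.0057  0.0058] F [-0.61 -0.11  0.06] w 0.029
 19.09 [ 0.6261 -0.0057  0.0043] F [ 0.71 -0.16 -0.98] w 0.0294
 19.34 [ 0.6263 -0.0057  0.0036] F [-0.35 -0.    0.2 ] w 0.0289
```

Run:
```python
from h import *
r.command_gripper(.044); st("open")
r.move_straight([*PK,.075],feed=.15); st("up")
# park toward loupe for a view
a=np.arctan2(.2422,.9702)
r.reach([.5296,-.2519,.13],quat_down(best([.5296,-.2519,.13],a+np.pi/2)[1]));st("over loupe")
for n,(x,y) in(("scene",(230,190)),("top",(280,195))):
    im=viewer.get_image(n);cv2.imwrite(f"pics/q{n}.png",im[:,:,::-1])
a=cv2.imread("pics/qscene.png")[190:310,230:390];b=cv2.imread("pics/qtop.png")
H,S,V=cv2.split(cv2.cvtColor(b,cv2.COLOR_BGR2HSV))
g=(H>50)&(H<90)&(S>150)&(V>80);bn=(H>5)&(H<20)&(S>80)&(V>50)
for u in blobs(g)+blobs(bn,15): print(u, np.round(onplane("top",u[0],.04),4))
cv2.imwrite("pics/q.png",np.vstack([cv2.resize(a,(400,300),interpolation=3),cv2.resize(b[195:285,280:400],(400,300),interpolation=3)]))
```

```text
open 19.81 [ 0.6262 -0.0057  0.0035] F [-0.57 -0.3   0.03] w 0.044
up 20.43 [ 0.626  -0.0057  0.0743] F [ 0.52  0.   -0.76] w 0.0441
over loupe 21.94 [ 0.5296 -0.2514  0.1292] F [-0.2   0.05 -0.36] w 0.0439
([197.9, 219.1], 71, [194, 215, 9, 9]) [0.6457 0.3516 0.04  ]
([366.06, 223.88], 85, [361, 219, 11, 11]) [ 0.6257 -0.0057  0.04  ]
([162.27, 233.05], 93, [157, 228, 11, 11]) [0.6176 0.4272 0.04  ]
([320.24, 81.29], 7748, [0, 67, 640, 30]) [0.9491 0.084  0.04  ]
([201.24, 221.08], 112, [191, 212, 18, 17]) [0.6412 0.3444 0.04  ]
([336.56, 225.73], 81, [332, 221, 10, 10]) [0.6234 0.0568 0.04  ]
([307.45, 227.47], 85, [303, 223, 10, 10]) [0.6213 0.1185 0.04  ]
([473.21, 266.54], 1030, [451, 226, 54, 74]) [ 0.5296 -0.2248  0.04  ]
([485.48, 243.33], 21, [483, 240, 6, 8]) [ 0.5776 -0.2537  0.04  ]
([368.0, 253.0], 89, [363, 248, 11, 11]) [ 0.5636 -0.0075  0.04  ]
([338.5, 254.79], 86, [334, 250, 10, 11]) [0.5615 0.0544 0.04  ]
([308.88, 256.5], 80, [304, 252, 10, 10]) [0.5595 0.1166 0.04  ]
```

View pics/q.png

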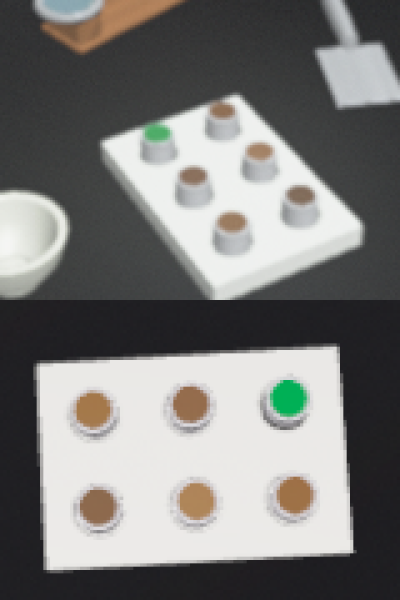

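View pics/qscene.png

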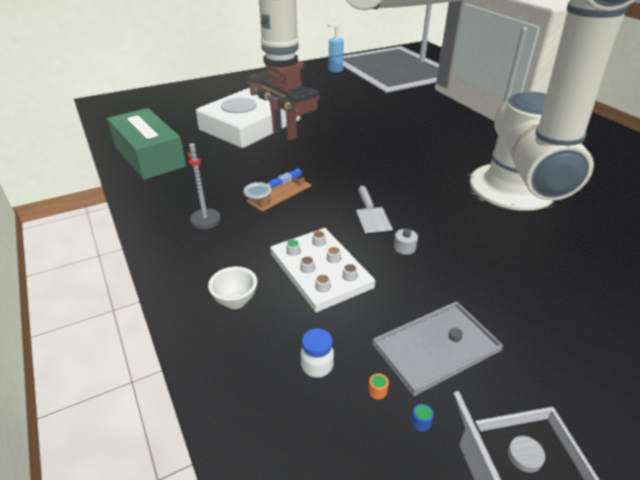

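Run:
```python
from h import *
from scipy.optimize import least_squares
f=lambda x:np.round(x,4)
im=cv2.imread("pics/qscene.png");H,S,V=cv2.split(cv2.cvtColor(im,cv2.COLOR_BGR2HSV))
g=(H>50)&(H<90)&(S>110)&(V>60);g[:, :270]=0;g[:,310:]=0;g[:225]=0;g[260:]=0
b=blobs(g,3);print(b)
c=max(b,key=lambda u:u[1])[0]
print("spare scene @.04",f(onplane("scene",c,.04)),"tri",f(tri(c,(366.06,223.88))))
for s,t in(((318.48,233.78),(367.94,252.99)),((333.5,250),(338.4,254.86)),((306.91,259.77),(336.61,225.75))): print("cup tri",f(tri(s,t)))
# loupe handle, both cams: edge masks of blue
for n,fn in(("top","pics/top0.png"),("scene","pics/scene0.png")):
    im=cv2.imread(fn);H,S,V=cv2.split(cv2.cvtColor(im,cv2.COLOR_BGR2HSV))
    m=(H>100)&(H<125)&(S>130)&(V>70)
    box=(465,225,505,300) if n=="top" else(255,160,315,205)
    k=np.zeros_like(m);k[box[1]:box[3],box[0]:box[2]]=1;m&=k
    ys,xs=np.nonzero(m);W=np.array([onplane(n,(x,y),.042)[:2] for x,y in zip(xs,ys)])
    # robust line
    mu=W.mean(0)
    e=np.linalg.svd(W-mu)[2][0];e*=np.sign(e[0]);t=(W-mu)@e;w=(W-mu)@[-e[1],e[0]]
    print(n,len(xs),"mu",f(mu),"ang",np.degrees(np.arctan2(e[1],e[0])).round(2),"t",f([t.min(),t.max()]),"w",f([w.min(),w.max()]),"ends",f(mu+e*t.min()),f(mu+e*t.max()))
    d=(V>140)&(S<90);
    print(blobs(m,5))
im=cv2.imread("pics/top0.png");cv2.imwrite("pics/lp.png",cv2.resize(im[205:305,440:515],(600,800)[::1] and (450,600),interpolation=cv2.INTER_CUBIC))
im=cv2.imread("pics/scene0.png");cv2.imwrite("pics/lp2.png",cv2.resize(im[160:215,235:320],(800,518),interpolation=cv2.INTER_CUBIC))
```

```text
[([292.43, 242.94], 35, [289, 241, 8, 5])]
spare scene @.04 [ 0.6275 -0.0061  0.04  ] tri [ 0.6266 -0.0062  0.0394]
cup tri [ 0.5644 -0.0079  0.0401]
cup tri [0.5621 0.0541 0.0398]
cup tri [0.6241 0.0562 0.0399]
top 319 mu [ 0.528  -0.2528] ang 14.27 t [-0.0472  0.0506] w [-0.0097  0.0101] ends [ 0.4823 -0.2644] [ 0.5771 -0.2403]
[([482.0, 251.5], 138, [476, 243, 13, 18]), ([485.5, 261.88], 8, [482, 261, 8, 3]), ([488.5, 270.12], 8, [485, 269, 8, 3]), ([491.81, 281.07], 153, [486, 272, 13, 18])]
scene 166 mu [ 0.5307 -0.2511] ang 14.26 t [-0.0518  0.0518] w [-0.0153  0.0177] ends [ 0.4805 -0.2639] [ 0.581  -0.2383]
[([295.72, 172.54], 85, [289, 168, 13, 10]), ([274.74, 181.43], 81, [268, 177, 14, 10])]
```

View pics/lp.png

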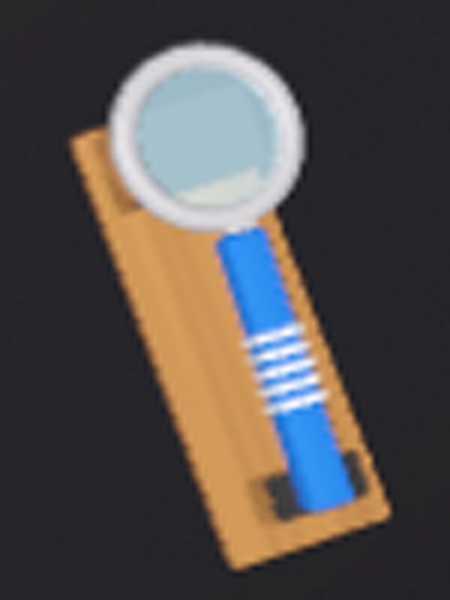

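View pics/lp2.png

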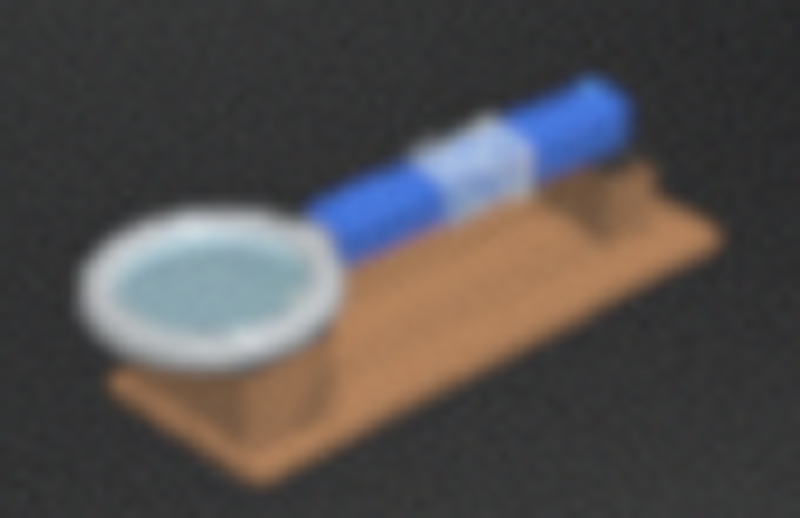

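```bash
cat >> h.py <<'E'
LA=np.radians(14.3); LG=np.array([.5298,-.2523])
E
python3 - <<'E'
from h import *
f=lambda x:np.round(x,4)
L=tri((257.5,190.6),(474.5,227.7));print("lens tri",f(L),"top",f(onplane("top",(474.5,227.7),.0405)),"scene",f(onplane("scene",(257.5,190.6),.0405)))
rb=onplane("top",(487.8,266.7),.044);print("ribs",f(rb),f(onplane("scene",(235+475/9.41,160+160/9.41),.044)), "dist",np.linalg.norm(L[:2]-rb[:2]),np.degrees(np.arctan2(*(L-rb)[1::-1])))
print(f(L[:2]-.085*np.array([np.cos(LA),np.sin(LA)])))
b=best([*LG,-.002],LA+np.pi/2);print(b)
b=best([.543,-.027,.115],LA+np.pi/2);print(b)
E
```

```text
lens tri [ 0.6128 -0.2353  0.0343] top [ 0.6113 -0.233   0.0405] scene [ 0.6164 -0.2265  0.0405]
ribs [ 0.5282 -0.2535  0.044 ] [ 0.5328 -0.2473  0.044 ] dist 0.08654157173411231 12.153249515459144
[ 0.5305 -0.2563]
(np.float64(0.8187999737679679), np.float64(4.961971063419879), array([-5.02414270e-01,  1.07168097e-01,  1.56407791e+00, -4.44089210e-16,
        1.47034665e+00,  8.18799974e-01]))
(np.float64(1.208952731958922), np.float64(4.961971063419879), array([-1.12261512e-01, -6.18711626e-02,  1.52591989e+00, -4.44089210e-16,
        1.67754392e+00,  1.20895273e+00]))
```

Run:
```python
from h import *
LG=np.array([.5295,-.2532]); Q=quat_down(LA-np.pi/2)
assert r.ik([*LG,-.002],Q) is not None or True
b=best([*LG,.06],LA+np.pi/2);Q=quat_down(b[1])
r.reach([*LG,.05],Q); st()
r.move_straight([*LG,.015],feed=.12); st()
for z in(.008,.003,-.002):
    r.move_straight([*LG,z],feed=.08); s=st()
    if s["contact_force"][2]>4: print("contact");break
im=viewer.get_image("scene");cv2.imwrite("pics/lg.png",cv2.resize(im[120:240,205:365],(800,600),interpolation=cv2.INTER_CUBIC)[:,:,::-1])
```

```text
22.46 [ 0.529  -0.2526  0.0495] F [ 0.17 -0.9   0.53] w 0.0439
 22.9 [ 0.5301 -0.2535  0.0164] F [-0.25  0.48 -0.76] w 0.0438
 23.15 [ 0.5296 -0.2533  0.0082] F [ 0.43 -0.18 -1.19] w 0.0444
 23.4 [ 0.5292 -0.2531  0.0026] F [-0.28  0.47 -0.67] w 0.0441
 23.65 [ 0.5292 -0.253  -0.0026] F [ 0.04 -0.14 -0.61] w 0.0442
```

View pics/lg.png

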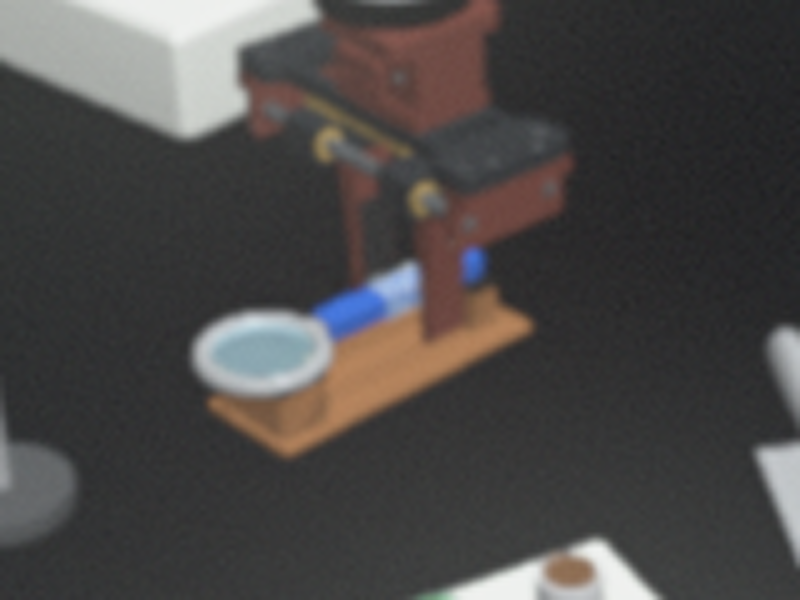

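The fingers straddle the handle just behind the ribs, with the tips below it. Gripping and lifting.

Run:
```python
from h import *
LG=np.array([.5295,-.2532])
r.command_gripper(.0,40); st("grip")
r.move_straight([*LG,.05],feed=.08); st("lift")
r.sleep(.2);st()
im=viewer.get_image("scene");cv2.imwrite("pics/ll.png",cv2.resize(im[90:210,205:365],(800,600),interpolation=cv2.INTER_CUBIC)[:,:,::-1])
```

```text
grip 24.25 [ 0.5296 -0.2533 -0.0019] F [ 0.27 -0.35  0.17] w 0.0157
lift 25.05 [ 0.5293 -0.2531  0.0496] F [ 0.21 -0.63 -1.25] w 0.0153
 25.25 [ 0.5291 -0.253   0.0492] F [ 0.63  0.66 -1.89] w 0.0157
```

View pics/ll.png

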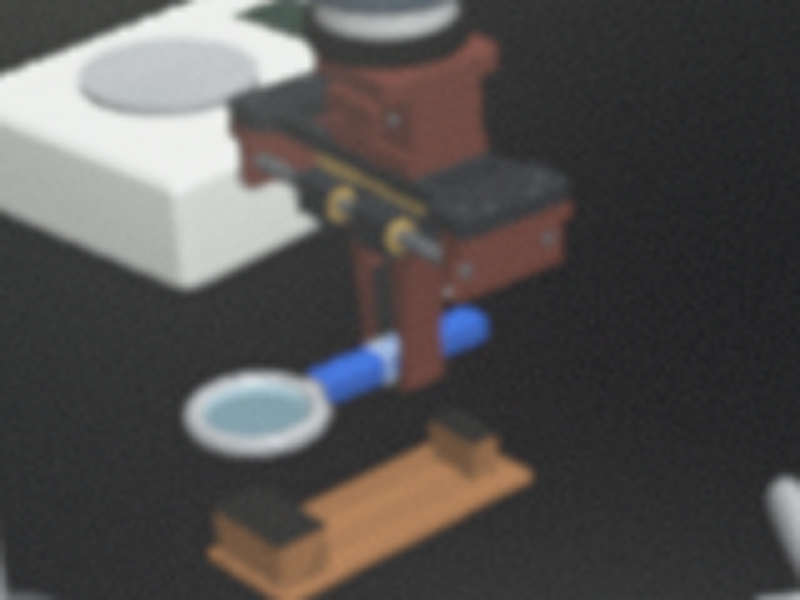

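Run:
```python
from h import *
LG=np.array([.5295,-.2532]); Q=quat_down(LA+3*np.pi/2)
r.move_straight([*LG,.1155],feed=.15)
T=[.544,-.0267,.1155]
r.reach(T,Q) ; r.sleep(.4); st()
for n in M: cv2.imwrite(f"pics/f{n}.png",viewer.get_image(n)[:,:,::-1])
a=cv2.imread("pics/fscene.png")[165:285,230:390];b=cv2.imread("pics/ftop.png")[170:290,290:450]
cv2.imwrite("pics/f.png",np.hstack([cv2.resize(a,(800,600),interpolation=3)]));cv2.imwrite("pics/ft.png",cv2.resize(b,(800,600),interpolation=3))
```

```text
27.19 [ 0.544  -0.0274  0.1154] F [-0.01  0.04 -1.6 ] w 0.0152
```

View pics/f.png

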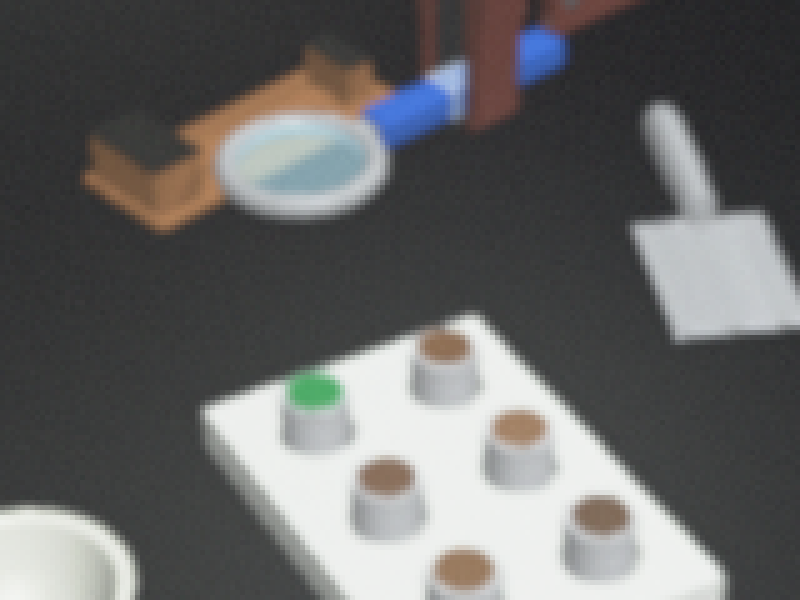

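View pics/ft.png

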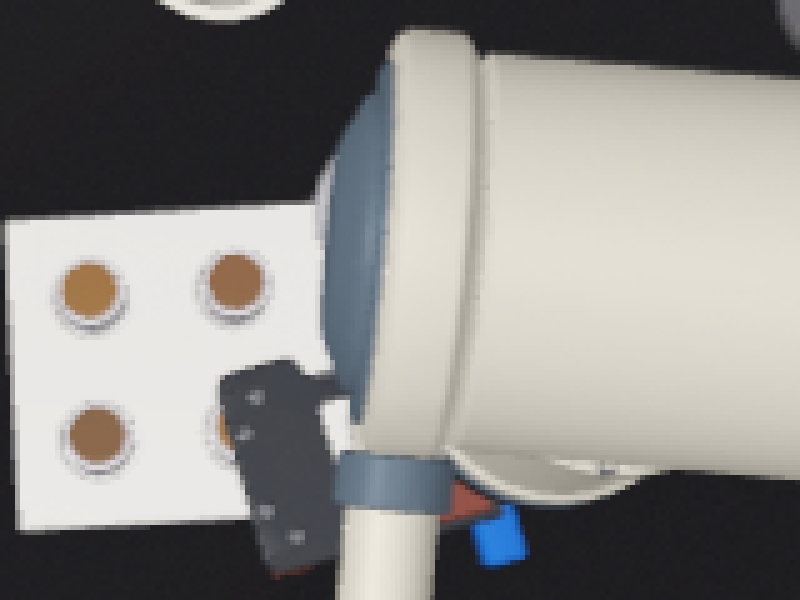

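View pics/fscene.png

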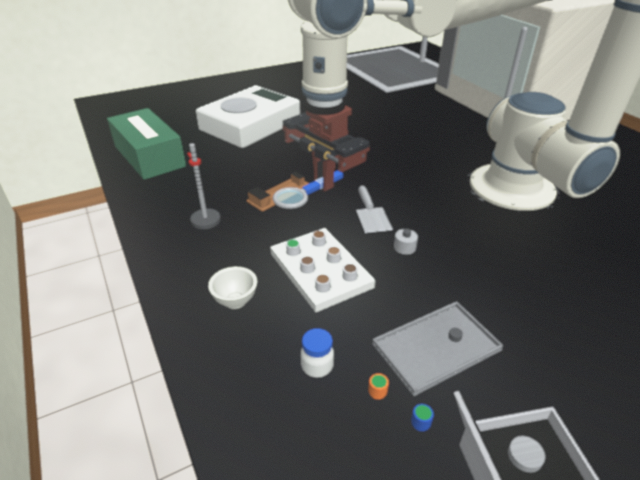

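Run:
```python
from h import *
from scipy.optimize import least_squares
print("exp",proj("scene",[.6268,-.006,.1545]),proj("scene",[.6275,-.0065,.1545]))
im=cv2.imread("pics/fscene.png");g=cv2.cvtColor(im,cv2.COLOR_BGR2GRAY)
H,S,V=cv2.split(cv2.cvtColor(im,cv2.COLOR_BGR2HSV))
m=(V>135)&(S<75);m[:184]=0;m[212:]=0;m[:,:268]=0;m[:,312:]=0
m[:194,305:]=0
c=max(cv2.findContours(m.astype(np.uint8),0,1)[0],key=cv2.contourArea)
el=cv2.fitEllipse(cv2.convexHull(c));print("seen",el,cv2.boundingRect(c))
# predicted ellipse silhouette for level torus: outer circle r .0335 at z top/bottom
for tilt in(-.1,0,.1):
  P=[]
  for z in(-.0045,.0045):
    for t in np.linspace(0,2*np.pi,60):
      d=np.array([np.cos(LA),np.sin(LA)]);x=.0335*np.cos(t);y=.0335*np.sin(t)
      P.append(proj("scene",[.6268+x*d[0]-y*d[1],-.006+x*d[1]+y*d[0],.1545+z-np.sin(tilt)*x]))
  print(tilt,cv2.fitEllipse(cv2.convexHull(np.array(P,np.float32))))
b=(H>100)&(H<125)&(S>130)&(V>60);b[:160]=0;b[200:]=0;b[:,:295]=0;b[:,350:]=0
ys,xs=np.nonzero(b);print("handle",blobs(b,5),np.polyfit(xs,ys,1))
for tilt in(-.1,0,.1):
  d=np.array([np.cos(LA),np.sin(LA)])
  L=lambda s:proj("scene",[.6268+(s-.085)*d[0]*np.cos(tilt),-.006+(s-.085)*d[1],.1545-(s-.085)*np.sin(tilt)])
  print(tilt,"handle -50,50,slope",L(-.05),L(.05),(L(.05)-L(-.05))[1]/(L(.05)-L(-.05))[0], "slope0->lens",(L(.085)-L(0))[1]/(L(.085)-L(0))[0])
```

```text
exp [290.71660652 196.769735  ] [290.2784166  196.73571828]
seen ((290.943603515625, 195.95675659179688), (23.459632873535156, 36.59420394897461), 77.19922637939453) (273, 185, 35, 23)
-0.1 ((290.6478576660156, 197.02734375), (21.384384155273438, 36.539825439453125), 93.81039428710938)
0 ((290.6829528808594, 197.03883361816406), (23.26095962524414, 36.22947692871094), 88.13142395019531)
0.1 ((290.71710205078125, 197.0432891845703), (24.96875, 36.213260650634766), 80.99484252929688)
handle [([337.71, 175.46], 84, [334, 170, 10, 12]), ([311.89, 186.99], 130, [304, 181, 16, 13])] [ -0.43052627 321.10881895]
-0.1 handle -50,50,slope [340.43604471 178.55347399] [304.4125653  191.75179495] -0.3663810708827156 slope0->lens -0.36638107088271726
0 handle -50,50,slope [340.89198501 172.89277227] [304.45599157 190.23157237] -0.47587010681719666 slope0->lens -0.4758701068171962
0.1 handle -50,50,slope [340.80623785 167.28495729] [304.34521783 188.74738458] -0.5886403417149163 slope0->lens -0.5886403417149164
```

Run:
```python
from h import *
d=np.array([np.cos(LA),np.sin(LA)])
for z in(.1615,.1475): print(proj("top",[*(np.array([.6262,-.0057])-.135*d),z]))
s=st();print(np.abs(s["dq"]).max()); 
print([ (np.round(x["location"],4),round(x["p"],2)) for x in finder.recognise("scene","lens")][:3])
```

```text
[392.25956728 282.38143023]
[391.23963296 282.76130763]
 27.29 [ 0.544  -0.027   0.1155] F [ 0.53  0.42 -0.52] w 0.0155
0.004220645850972841
[(array([0.4744, 0.332 , 0.015 ]), 0.65), (array([ 0.6161, -0.0127,  0.1541]), 0.58), (array([0.5985, 0.0838, 0.014 ]), 0.57)]
```

Everything agrees to within a few mm: lens ring, handle tail and height. Handing in.

Run:
```python
from h import *
r.sleep(.3); r.finish_job(); st()
```

```text
the job is handed in; nothing more can be done
the job is handed in; nothing more can be done
```

The green-pellet cup is in the empty pocket (`block_hole3`) and released. The loupe is held over it at pointer height. I handed the job in at about 27.6 s of the 54 s allowed; it reports no verdict.

**Failed grasp:** the first two closures on the cup (one after the other at the same spot) shut above it without touching. The finger tips showed in the camera about 20 mm higher than the reported TCP. I allowed for that offset, and the next grasp held (29.4 mm wide). Nothing was disturbed.

**Cup:** after release, both cameras together put it at about (0.627, -0.006) with its top at 39 mm, where 40 mm means seated. It is within about 1 mm of the pocket position worked out from the other five cups. Those five had not moved in the top view.

**Loupe:** it is held with a 40 N grip set, handle width about 15.5 mm.
- **Height:** the pointer measured about 153–156 mm. I aimed the glass at 154.5 mm, and the robot's travel since the rest gives about 154 mm.
- **Centring:** the lens ring in the scene view and the handle tail in the top view were each within about 1–2 pixels (2–3 mm) of where they should be.
- **Tilt:** about 0.03 rad, and the arm was still.

**Check that disagreed:** the finder network put the lens about 11–13 mm off in the scene view. It showed a similar, even larger offset while the loupe lay on its rest, so I trusted my own ring measurement. The arm hid the lens and pellet from the top camera in the final pose, so centring along the scene camera's line of sight rests on the known height.

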